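Close the packed biscuit tin

ROBOT

A 6-joint arm with a two-finger parallel gripper is mounted at the origin on a cart in front of the work surface, level with it; the furniture and walls round the work are solid. World frame = base frame: x ahead of the robot, y to its left, z up, the work surface at z = 0. Lengths are in m, angles in rad, forces in N, time in s.
With the tool pointing down it reaches from about 0.35 to 0.975 m from the base axis. Payload 7.1 kg.
Tool frame: the origin (TCP) lies on the mounting face of the last link; the fingertips stand 182 mm ahead of it and the grasp point (between the pads) lies 163 mm ahead of it (ctrl.finger_overhang is the distance from the TCP to the fingertips, in m); z points along the fingers, y is the line along which they close (so a half turn about z gives the same grasp; the last joint's range is limited). The gripper opens to 88 mm and grips with 3 to 60 N. Pads are 20 mm wide; open, the fingers measure 115 mm over their backs; the gripper's body (75 mm by 178 mm) begins 61 mm behind the grasp point.
Start: joints at [-1.36, 0.423, 1.63, -0, 1.089, -0.019], TCP at [0.142, -0.609, 0.405] pointing down, gripper open.
Joint ranges: [-3, 3], [-0.9, 2.11], [0.09, 2.58], [-1.31, 4.45], [0.11, 2.69], [-2.54, 2.54]. Speed limits (rad/s): [2.39, 2.39, 3.01, 3.14, 3.14, 3.14].

INTERFACE

Orientations are given as a unit quaternion [x, y, z, w].
In Python, from rig import ctrl, cams, workorder gives the robot as it stands (ctrl), with the cameras (cams) and the job (workorder).
- The arm moves only by the shell command python3 jog.py 'ROWS' [OPENING] [FORCE]. ROWS is rows parted by semicolons, their numbers by spaces, 1 to 12 of them, each of 6 numbers: dx, dy, dz in m, then a rotation vector rx, ry, rz in rad; each row is the pose to reach, as a shift and turn from the pose commanded when the command began, along the tool's axes at that moment; what a row does not reach only later rows make up. A row lasts 1/12 s, in which the tool goes at most 0.0417 m and 0.125 rad, less where a joint would pass 70% of its speed; a pose out of reach is approached as far as the arm can. OPENING is the finger opening in m, set as the command begins (- or left out keeps the last). The fingers move at their own pace and stop on an object; FORCE is the grip in N (left out, the last holds). Time passes only in rows, so rows that do not move let the fingers close. It prints the time, the measured TCP pose, the force, the opening and the grip force at its end.
- ctrl.get_state(): the state, without advancing time (a new reading comes with each control period).
- cams.get_image(name): name is "scene" or "top" or "wrist"; returns the picture (384x512x3 uint8, red, green, blue); there is no depth.
- cams.camera_info(name): a dict with "fov_y" (degrees; the focal length in pixels is half the picture's height over the tangent of half this angle, whatever the lens; pixels are square), "cx", "cy" (the principal point, pixels), "camera_from_world" (4x4, takes a point from world to camera coordinates). Camera axes: x right, y down, z forward; pixel columns grow to the right and rows downward; lengths in m; the calibration is good to about 2 mm. A picture is of the moment at which its call begins: read the wrist's pose just before it. camera_info takes no time and is no camera call; for the wrist camera it gives the pose at the moment of the call.
- workorder.hand_in(): hands the job in; it is judged then, once.
The state is a dict: "clock": time; "joint_positions": joint angles; "joint_velocities": joint speeds; "joint_efforts": joint torques, N m; "ee_pos": TCP position; "orientation": TCP orientation; "contact_force": force on the tool from outside, world axes, zero at the start; "ft_torque": the same for the moment, N m; "finger_gap": finger opening in m; "gripper_force": force on a finger pad.
Only numpy, scipy, OpenCV 4.12 (cv2) and the standard library are available. Lean on these libraries where they do the work, as an engineer would, in place of code of your own. Each camera call takes 0.05 s, during which the arm holds its last target. There are 200 camera calls.

TASK

Two identical biscuit tins stand open on the counter; one is packed with wrapped chocolate bars, the other is empty. Lower the hinged lid of the packed tin until it is fully shut, smoothly and without slamming it. Leave the empty tin's lid standing open as it is.

Things in the scene. Friction and masses are not known exactly. Their poses are not given: they have to be found in the camera images.
- full_tin: Packed tin: dark green, 113 deep (x) x 153 wide (y) x 64 mm high when shut, open, two flat wrapped bars (117 x 55 x 9 mm) stacked inside; fixed to the counter. Origin: centre of underside; z up, -x = front, roughly toward the robot, +x = back with the hinge. Hinge axis along y, 52 mm behind the origin, 46 mm up. Walls 2 mm thick, 47 mm high. Only the other tin near it is over 80 mm tall.
- full_tin_lid (a joint): Packed tin's lid angle, rad: 0 = shut, grows opening, 1.57 = upright; starts 1.05 to 1.7, its flat outer face looking backward. The lid is a cap with a 16 mm deep rim; shut, its outer face is 18 mm above the hinge axis; front edge 109 mm from the axis. Stiff hinge (0.1 N m, about 1 N at the front edge): the lid stays where it is left, does not fall; no latch.
- empty_tin: The other tin: same make, size and axes, also open and fixed to the counter, but with nothing inside; to be left as it is. Two tins and a ribboned gift box stand side by side (left, middle, right) in any order, centres about 0.23 m apart or more.
- empty_tin_lip (a point): Middle of the front edge of the empty tin's lid, on its outer face; with the lid open it is the top edge, about 150 to 160 mm above the counter.

How it is judged:
By the outcome, as a careful person would: the job done as asked, in the order asked, and still so for the second after the job is handed in, with the robot touching nothing.
It also fails if it takes over 32 s, if anything falls off the work surface, if the arm or the gripper's body presses on something with over 40 N, if the wrist force passes 120 N, or if a joint passes its speed limit or range.

## Working session

There is one attempt and no reset: what is moved stays moved. The work goes in short steps, Python scripts to look and compute and a shell command to move; the robot and the scene stay as the last step left them, time stands still between calls to the robot, and variables do not carry over. Pictures are saved under pics/ and viewed, at most 10 in all, crops included, and the job is handed in when it is done.

```bash
ls; mkdir -p pics; python3 - <<'E'
from rig import ctrl, cams, workorder
import cv2,numpy as np
for n in("scene","top"):
    im=cams.get_image(n);cv2.imwrite(f"pics/{n}0.png",im[:,:,::-1])
    i=cams.camera_info(n);print(n,i["fov_y"],i["cx"],i["cy"]);print(np.round(i["camera_from_world"],4).tolist())
a=cv2.imread("pics/scene0.png");b=cv2.imread("pics/top0.png")
s=ctrl.get_state();print(s["clock"],s["ee_pos"],s["orientation"],s["contact_force"])
E
```

```text
jog.py
pics
rig.py
scene 42.45515435639478 254.70701183466153 190.63491649459354
[[-0.8009, -0.5986, -0.0154, 0.3891], [-0.4268, 0.5887, -0.6865, 0.248], [0.42, -0.5432, -0.727, 1.1469], [0.0, 0.0, 0.0, 1.0]]
top 56.82734350844618 252.6306756631452 181.96007823368666
[[-0.0358, -0.9993, -0.0044, 0.0137], [-0.9757, 0.0359, -0.216, 0.5126], [0.216, -0.0035, -0.9764, 0.837], [0.0, 0.0, 0.0, 1.0]]
0.1 [ 0.14231824 -0.60832889  0.4039869 ] [ 9.93409385e-01  1.14618139e-01 -6.93038655e-05 -6.86941421e-04] [ 0.72418453  0.74042246 -0.48253707]
```

View pics/scene0.png

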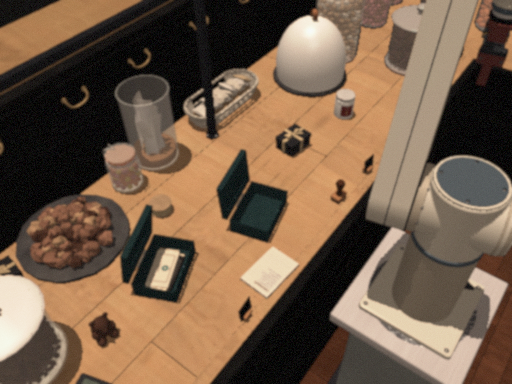

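View pics/top0.png

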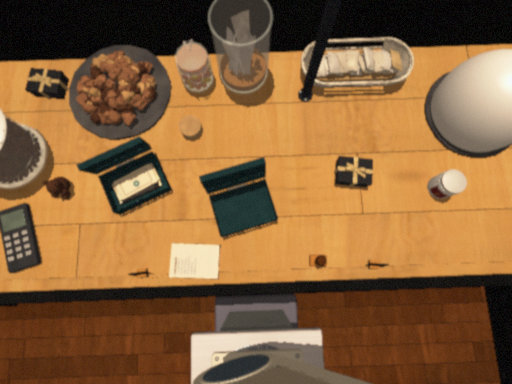

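The packed tin, with the cream-wrapped bar, is the left one in the top view at about (130,180). The empty tin is the middle one at (240,200), and the gift box is at (353,172). The next step is enlarged crops.

```bash
python3 - <<'E'
import cv2,numpy as np
a=cv2.imread("pics/scene0.png");b=cv2.imread("pics/top0.png")
def crop(im,x,y,w,h,s):
    c=cv2.resize(im[y:y+h,x:x+w],None,fx=s,fy=s,interpolation=cv2.INTER_CUBIC)
    c=np.clip(255*(c/255.)**.6,0,255).astype(np.uint8)
    for k in range(0,w,20): cv2.putText(c,str(x+k),(k*s,10),0,.35,(0,0,255)); cv2.line(c,(k*s,12),(k*s,18),(0,0,255))
    for k in range(0,h,20): cv2.putText(c,str(y+k),(0,k*s+4),0,.35,(0,0,255)); cv2.line(c,(22,k*s),(28,k*s),(0,0,255))
    return c
cv2.imwrite("pics/cs.png",crop(a,110,195,100,115,5))
cv2.imwrite("pics/ct.png",crop(b,70,130,110,90,6))
E
```

```text
(no output)
```

View pics/cs.png

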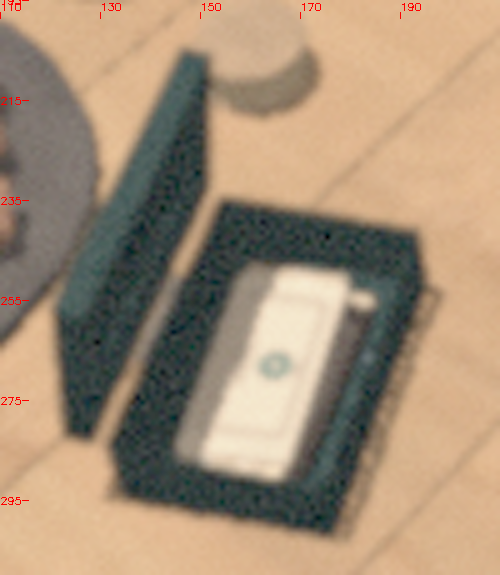

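View pics/ct.png

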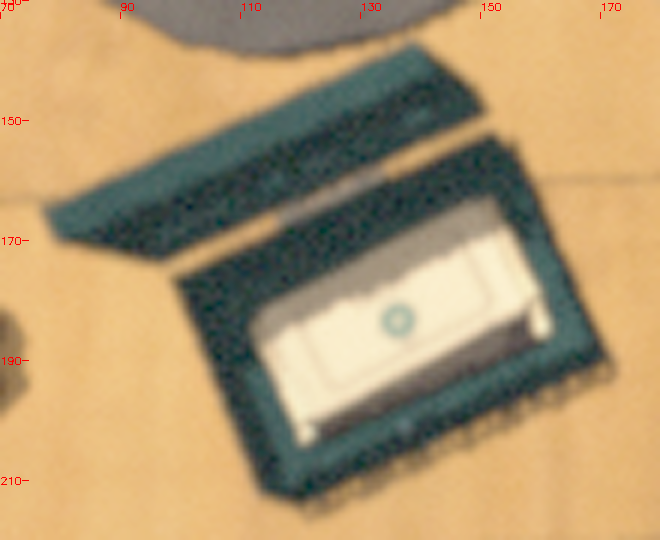

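```bash
cat > fit.py <<'E'
import numpy as np
from scipy.optimize import least_squares
from rig import ctrl, cams, workorder
def world(p,l):
    c,s=np.cos(p[2]),np.sin(p[2]);return np.array([p[0]+c*l[0]-s*l[1],p[1]+s*l[0]+c*l[1],l[2]])
def lid(a,u,v,y): return np.array([.052-u*np.cos(a)+v*np.sin(a),y,.046+u*np.sin(a)+v*np.cos(a)])
def proj(I,w):
    c=I["camera_from_world"]@np.append(w,1);f=192/np.tan(np.radians(I["fov_y"]/2))
    return np.array([I["cx"]+f*c[0]/c[2],I["cy"]+f*c[1]/c[2]])
E
python3 - <<'E'
from fit import *
T=cams.camera_info("top");S=cams.camera_info("scene")
B=lambda sx,sy,z:(lambda p:np.array([sx*(.0565-p[4]),sy*(.0765-p[4]),z]))
L=lambda u,v,sy:(lambda p:lid(p[3],u,v,sy*.0765))
obs=[(T,B(1,1,.047),(99.2,176.3)),(T,B(1,-1,.047),(152.5,152.5)),(T,B(-1,-1,0),(172,191.3)),(T,B(-1,1,0),(120,213.8)),
(T,L(.109,.018,1),(77.5,164.5)),(T,L(.109,.018,-1),(139.2,137.2)),
(S,B(1,-1,.047),(154.4,235)),(S,B(-1,-1,.047),(193,241.4)),(S,B(-1,1,0),(177,302)),
(S,L(.109,.018,-1),(146.6,205)),(S,L(.109,.018,1),(121.6,257)),(S,L(.109,.002,-1),(151.6,206.6))]
r=lambda p:np.concatenate([proj(I,world(p,f(p)))-q for I,f,q in obs])
o=least_squares(r,[.6,.25,.3,1.4,.002],loss="soft_l1");p=o.x
print(p.round(4));print(r(p).reshape(-1,2).round(1).tolist())
np.save("p.npy",p)
for u,v in((.109,.018),(.109,.002),(-.004,.002),(-.004,.018)):
  for s in(1,-1):
    w=world(p,lid(p[3],u,v,s*.0765));print(u,v,s,w.round(3),proj(T,w).round(1),proj(S,w).round(1))
s=ctrl.get_state();print(s["ee_pos"],s["joint_positions"].round(3))
E
cat > tgt.py <<'E'
from fit import *
from scipy.spatial.transform import Rotation as R
import sys
p=np.load("p.npy");s=ctrl.get_state();r=R.from_quat(s["orientation"])
print("t",s["clock"],"tcp",s["ee_pos"].round(3),"F",s["contact_force"].round(1),"yaw",np.arctan2(*r.as_matrix()[1::-1,0]).round(3),"tin",p[2].round(3))
def show(n,l):
    w=world(p,l)+[0,0,.182];print(n,"tcp",w.round(3),"tool shift",r.inv().apply(w-s["ee_pos"]).round(4))
show("above",[.105,0,.223]);show("behind",[.105,0,.132])
for a in (1.41,1.2,1,.8,.6,.4,.2,.1,0):show(a,lid(a,.085,.018,0)+[.010,0,0])
E
python3 tgt.py|head -3; python3 - <<'E'
from rig import ctrl, cams, workorder
from scipy.spatial.transform import Rotation as R
s=ctrl.get_state();print(R.from_quat(s["orientation"]).inv().apply(__import__("numpy").array([.42,-.25,.404])-s["ee_pos"]))
E
```

```text
t 0.1 tcp [ 0.142 -0.608  0.404] F [ 0.7  0.7 -0.5] yaw 0.23 tin 0.42
above tcp [0.623 0.344 0.405] tool shift [ 6.852e-01 -8.178e-01  1.000e-04]
behind tcp [0.623 0.344 0.314] tool shift [ 0.6852 -0.8177  0.0911]
[ 0.35198642 -0.28567843  0.00038831]
```

```bash
A='0.352 -0.286 -0.02 0 0 0'; echo; python3 jog.py '0.352 -0.286 -0.02 0 0 0;0.352 -0.286 -0.02 0 0 0;0.352 -0.286 -0.02 0 0 0;0.352 -0.286 -0.02 0 0 0;0.352 -0.286 -0.02 0 0 0;0.352 -0.286 -0.02 0 0 0;0.352 -0.286 -0.02 0 0 0;0.352 -0.286 -0.02 0 0 0;0.352 -0.286 -0.02 0 0 0;0.352 -0.286 -0.02 0 0 0;0.352 -0.286 -0.02 0 0 0;0.352 -0.286 -0.02 0 0 0' 0 5; python3 tgt.py | head -2
```

```text
clock: 1.1
ee_pos: [0.4227, -0.2457, 0.4249]
orientation: [0.993, 0.117, 0.001, -0.0]
contact_force: [1.1, -0.2, 0.5]
finger_gap: 0.0114
gripper_force: 0.0
t 1.1 tcp [ 0.423 -0.246  0.425] F [ 1.1 -0.2  0.5] yaw 0.235 tin 0.42
above tcp [0.623 0.344 0.405] tool shift [ 0.3322 -0.527   0.0208]
```

```bash
python3 jog.py '0.332 -0.527 0 0 0 -0.185;0.332 -0.527 0 0 0 -0.185;0.332 -0.527 0 0 0 -0.185;0.332 -0.527 0 0 0 -0.185;0.332 -0.527 0 0 0 -0.185;0.332 -0.527 0 0 0 -0.185;0.332 -0.527 0 0 0 -0.185;0.332 -0.527 0 0 0 -0.185;0.332 -0.527 0 0 0 -0.185;0.332 -0.527 0 0 0 -0.185;0.332 -0.527 0 0 0 -0.185;0.332 -0.527 0 0 0 -0.185' ; python3 tgt.py | head -2
```

```text
clock: 2.1
ee_pos: [0.5834, 0.2244, 0.4243]
orientation: [0.979, 0.206, -0.0, 0.0]
contact_force: [2.0, -0.8, 0.2]
finger_gap: 0.0006
gripper_force: 0.0
t 2.1 tcp [0.583 0.224 0.424] F [ 2.  -0.8  0.2] yaw 0.415 tin 0.42
above tcp [0.623 0.344 0.405] tool shift [ 0.0847 -0.0935  0.0192]
```

```bash
python3 jog.py '0.03 -0.033 0 0 0 0;0.06 -0.066 0 0 0 0;0.085 -0.094 0 0 0 0;0.085 -0.094 0 0 0 0;0.085 -0.094 0.03 0 0 0;0.085 -0.094 0.06 0 0 0;0.085 -0.094 0.09 0 0 0;0.085 -0.094 0.11 0 0 0;0.085 -0.094 0.11 0 0 0;0.085 -0.094 0.11 0 0 0' ; python3 tgt.py; python3 - <<'E'
from rig import ctrl, cams, workorder
import cv2,numpy as np
a=cams.get_image("scene")[180:320,90:240];b=cams.get_image("top")[110:250,70:220]
c=np.hstack([cv2.resize(x,(390,364),interpolation=cv2.INTER_CUBIC) for x in(a,b)])
cv2.imwrite("pics/c1.png",(255*(c/255.)**.6).astype(np.uint8)[:,:,::-1])
E
```

```text
clock: 2.93
ee_pos: [0.6229, 0.3423, 0.3134]
orientation: [0.979, 0.206, -0.002, 0.0]
contact_force: [1.2, -0.4, 0.7]
finger_gap: 0.0004
gripper_force: 0.0
t 2.9333 tcp [0.623 0.342 0.313] F [ 1.2 -0.4  0.7] yaw 0.414 tin 0.42
above tcp [0.623 0.344 0.405] tool shift [ 0.0007 -0.0015 -0.0916]
behind tcp [0.623 0.344 0.314] tool shift [ 0.001  -0.0015 -0.0006]
1.41 tcp [0.588 0.328 0.315] tool shift [-0.0378 -0.0013 -0.0013]
1.2 tcp [0.571 0.321 0.314] tool shift [-0.056  -0.0012 -0.0002]
1 tcp [0.556 0.314 0.309] tool shift [-0.0727 -0.0011  0.0043]
0.8 tcp [0.542 0.308 0.302] tool shift [-0.0882 -0.001   0.0121]
0.6 tcp [0.529 0.302 0.291] tool shift [-0.1019 -0.0009  0.0228]
0.4 tcp [0.519 0.297 0.278] tool shift [-0.1131 -0.0008  0.036 ]
0.2 tcp [0.511 0.294 0.263] tool shift [-0.1215 -0.0008  0.0512]
0.1 tcp [0.508 0.293 0.254] tool shift [-0.1246 -0.0008  0.0594]
0 tcp [0.506 0.292 0.246] tool shift [-0.1268 -0.0007  0.0678]
```

View pics/c1.png

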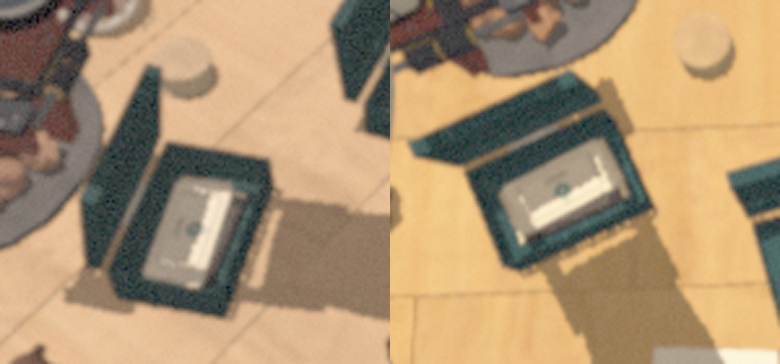

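The gripper is behind the packed lid (left panel, lid at about (125,165)), and the lid hasn't been touched. Now I push it slowly along the arc.

```bash
python3 jog.py '-0.015 0 0 0 0 0;-0.028 0 0 0 0 0;-0.032 0 0 0 0 0;-0.035 0 0 0 0 0;-0.038 0 -0.001 0 0 0;-0.041 0 -0.001 0 0 0;-0.044 0 -0.001 0 0 0;-0.047 0 -0.001 0 0 0;-0.05 0 0 0 0 0;-0.053 0 0 0 0 0;-0.056 0 0 0 0 0;-0.059 0 0.001 0 0 0' ; python3 tgt.py
```

```text
clock: 4.03
ee_pos: [0.5688, 0.3191, 0.3135]
orientation: [0.979, 0.206, -0.0, 0.0]
contact_force: [1.0, 1.1, 0.9]
finger_gap: 0.0007
gripper_force: 0.8
t 4.0333 tcp [0.569 0.319 0.314] F [1.  1.1 0.9] yaw 0.415 tin 0.42
above tcp [0.623 0.344 0.405] tool shift [ 0.0599 -0.0008 -0.0915]
behind tcp [0.623 0.344 0.314] tool shift [ 0.0599 -0.0008 -0.0005]
1.41 tcp [0.588 0.328 0.315] tool shift [ 0.0211 -0.0006 -0.0013]
1.2 tcp [0.571 0.321 0.314] tool shift [ 0.0029 -0.0005 -0.0002]
1 tcp [0.556 0.314 0.309] tool shift [-0.0139 -0.0004  0.0043]
0.8 tcp [0.542 0.308 0.302] tool shift [-0.0294 -0.0003  0.012 ]
0.6 tcp [0.529 0.302 0.291] tool shift [-0.0431 -0.0003  0.0227]
0.4 tcp [0.519 0.297 0.278] tool shift [-0.0544 -0.0002  0.0359]
0.2 tcp [0.511 0.294 0.263] tool shift [-0.0628 -0.0002  0.051 ]
0.1 tcp [0.508 0.293 0.254] tool shift [-0.0658 -0.0001  0.0591]
0 tcp [0.506 0.292 0.246] tool shift [-0.0681 -0.0001  0.0675]
```

```bash
python3 jog.py '-0.003 0 0.001 0 0 0;-0.006 0 0.002 0 0 0;-0.009 0 0.003 0 0 0;-0.012 0 0.004 0 0 0;-0.0145 0 0.005 0 0 0;-0.017 0 0.006 0 0 0;-0.0195 0 0.007 0 0 0;-0.022 0 0.008 0 0 0;-0.0245 0 0.0095 0 0 0;-0.027 0 0.011 0 0 0;-0.0295 0 0.0125 0 0 0;-0.032 0 0.014 0 0 0' ; python3 tgt.py|tail -5;  python3 - <<'E'
from rig import ctrl, cams, workorder
import cv2,numpy as np
a=cams.get_image("scene")[180:320,90:240];b=cams.get_image("top")[110:250,70:220]
c=np.hstack([cv2.resize(x,(390,364),interpolation=cv2.INTER_CUBIC) for x in(a,b)])
cv2.imwrite("pics/c2.png",(255*(c/255.)**.6).astype(np.uint8)[:,:,::-1])
E
```

```text
clock: 5.03
ee_pos: [0.5395, 0.3063, 0.2995]
orientation: [0.979, 0.206, -0.0, -0.0]
contact_force: [1.2, 0.7, 0.2]
finger_gap: 0.0004
gripper_force: 0.5
0.6 tcp [0.529 0.302 0.291] tool shift [-0.0111 -0.0003  0.0086]
0.4 tcp [0.519 0.297 0.278] tool shift [-0.0224 -0.0002  0.0218]
0.2 tcp [0.511 0.294 0.263] tool shift [-0.0309 -0.0001  0.037 ]
0.1 tcp [0.508 0.293 0.254] tool shift [-0.0339 -0.0001  0.0451]
0 tcp [0.506 0.292 0.246] tool shift [-0.0361 -0.0001  0.0535]
```

View pics/c2.png

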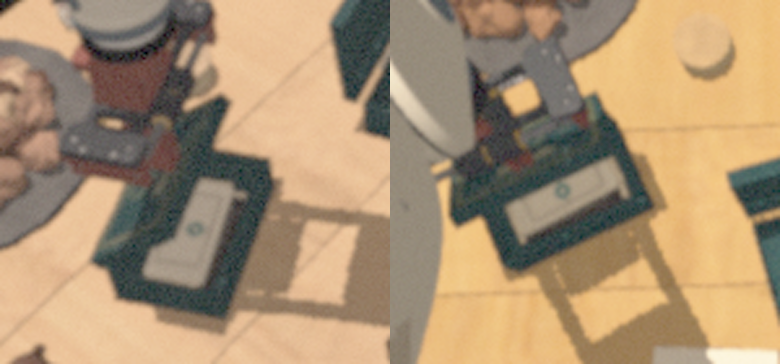

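The lid has come down with the finger to about 0.75 rad. I keep going.

```bash
python3 jog.py '-0.0025 0 0.0018 0 0 0;-0.005 0 0.0037 0 0 0;-0.0075 0 0.0057 0 0 0;-0.01 0 0.0078 0 0 0;-0.0125 0 0.01 0 0 0;-0.0145 0 0.0123 0 0 0;-0.0165 0 0.0147 0 0 0;-0.0185 0 0.0172 0 0 0;-0.0205 0 0.0197 0 0 0;-0.0225 0 0.0222 0 0 0;-0.024 0 0.0247 0 0 0;-0.0255 0 0.0272 0 0 0' ; python3 tgt.py|tail -4
```

```text
clock: 6.13
ee_pos: [0.5162, 0.296, 0.2722]
orientation: [0.979, 0.206, -0.0, 0.0]
contact_force: [0.3, 0.2, 1.0]
finger_gap: 0.0006
gripper_force: 0.4
0.4 tcp [0.519 0.297 0.278] tool shift [ 0.003  -0.0002 -0.0055]
0.2 tcp [0.511 0.294 0.263] tool shift [-0.0054 -0.0002  0.0097]
0.1 tcp [0.508 0.293 0.254] tool shift [-0.0085 -0.0002  0.0178]
0 tcp [0.506 0.292 0.246] tool shift [-0.0107 -0.0001  0.0262]
```

```bash
python3 jog.py '-0.0014 0 0.0024 0 0 0;-0.0028 0 0.0048 0 0 0;-0.0042 0 0.0072 0 0 0;-0.0054 0 0.0097 0 0 0;-0.0064 0 0.012 0 0 0;-0.0074 0 0.0143 0 0 0;-0.0082 0 0.0165 0 0 0;-0.0088 0 0.0185 0 0 0;-0.0094 0 0.0202 0 0 0;-0.01 0 0.0218 0 0 0;-0.0104 0 0.0232 0 0 0;-0.0107 0 0.0242 0 0 0' ; python3 tgt.py|tail -1
```

```text
clock: 7.13
ee_pos: [0.5065, 0.2917, 0.2481]
orientation: [0.979, 0.206, -0.0, 0.0]
contact_force: [0.6, 0.1, 0.4]
finger_gap: 0.0004
gripper_force: 0.3
0 tcp [0.506 0.292 0.246] tool shift [-0.0001 -0.0001  0.0021]
```

Now the last 2 mm, in small steps while watching the force.

```bash
python3 jog.py '0 0 0.0005 0 0 0;0 0 0.001 0 0 0;0 0 0.0015 0 0 0;0 0 0.002 0 0 0;0 0 0.0025 0 0 0;0 0 0.0025 0 0 0'; python3 jog.py '0 0 0.0004 0 0 0;0 0 0.0008 0 0 0;0 0 0.0008 0 0 0'
```

```text
clock: 7.63
ee_pos: [0.5065, 0.2917, 0.2464]
orientation: [0.979, 0.206, -0.0, 0.0]
contact_force: [-3.1, -1.7, 7.8]
finger_gap: 0.0008
gripper_force: 3.7
clock: 7.88
ee_pos: [0.5065, 0.2917, 0.2462]
orientation: [0.979, 0.206, -0.0, 0.0]
contact_force: [-5.3, -2.8, 13.3]
finger_gap: 0.0009
gripper_force: 7.1
```

The force rises stiffly to 13 N at the predicted shut height of 0.246. Now I lift off and check.

```bash
python3 jog.py '0 0 -0.002 0 0 0;0 0 -0.006 0 0 0;0 0 -0.015 0 0 0;0 0 -0.04 0 0 0;0 0 -0.07 0 0 0;0 0 -0.1 0 0 0;0 0 -0.13 0 0 0;0 0 -0.16 0 0 0;-0.03 0 -0.17 0 0 0;-0.06 0 -0.17 0 0 0;-0.09 0 -0.17 0 0 0;-0.09 0 -0.17 0 0 0'; python3 - <<'E'
from rig import ctrl, cams, workorder
from fit import *
import cv2
p=np.load("p.npy");out=[]
for n,x,y in(("scene",90,180),("top",70,110)):
    im=cams.get_image(n)[:,:,::-1];I=cams.camera_info(n)
    c=cv2.resize(im[y:y+140,x:x+150],(390,364),interpolation=cv2.INTER_CUBIC);c=(255*(c/255.)**.6).astype(np.uint8)
    for k in(1,-1):
        q=(proj(I,world(p,lid(0,.109,.018,k*.0765)))-[x,y])*2.6;cv2.circle(c,tuple(int(v) for v in q),3,(0,0,255),1)
    out.append(c)
cv2.imwrite("pics/c3.png",np.hstack(out))
E
```

```text
clock: 8.88
ee_pos: [0.4201, 0.2535, 0.4151]
orientation: [0.979, 0.206, -0.002, 0.001]
contact_force: [-0.8, -0.2, -0.2]
finger_gap: 0.0001
gripper_force: 0.0
```

View pics/c3.png

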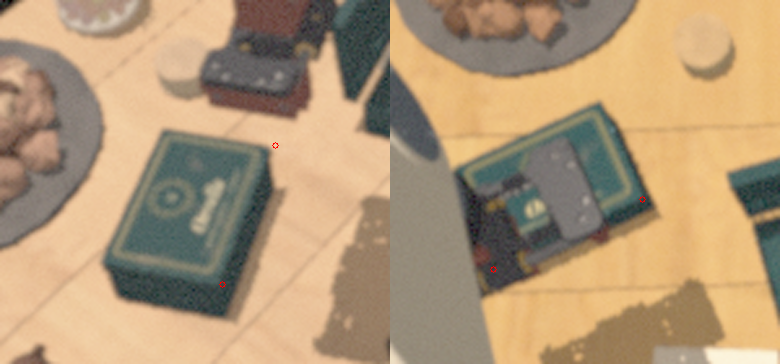

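The lid lies flat on the tin with no visible gap. The middle of its front edge matches the predicted shut position (248,215), and the empty tin's lid still stands open. I'm handing in.

```bash
python3 jog.py '0 0 0 0 0 0;0 0 0 0 0 0' && python3 -c "
from rig import ctrl, cams, workorder
print(workorder.hand_in())"
```

```text
clock: 9.15
ee_pos: [0.4252, 0.256, 0.4153]
orientation: [0.979, 0.206, 0.001, -0.0]
contact_force: [0.7, -0.2, -0.6]
finger_gap: 0.0009
gripper_force: 0.0
the job is handed in; nothing more can be done
None
```

I lowered the packed tin's lid slowly until it was fully shut, left the empty tin's lid standing open, and handed the job in at about 9 s with the arm clear of everything; the hand-in call returned no verdict.

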